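# Stand the plaster press mould up to dry

## Robot

A 6-joint arm with a two-finger parallel gripper is mounted at the origin on the work surface. World frame = base frame: x ahead of the robot, y to its left, z up, the work surface at z = 0. Lengths are in mm, angles in rad, forces in N, time in s.
With the tool pointing down it reaches from about 350 to 975 mm from the base axis. Payload 7.1 kg.
Tool frame: the origin (TCP) lies midway between the tips of the shut fingers; the grasp point (between the pads) lies 19 mm behind it (pinch_z is the distance from the TCP to the grasp point, in mm); z points along the fingers, y is the direction in which the jaws open and shut (so a half turn about z gives the same grasp; the last joint's range is limited). The gripper opens to 88 mm and grips with 3 to 60 N. Pads are 20 mm wide; open, the fingers measure 115 mm over their backs; the gripper's body (75 mm by 178 mm) begins 61 mm behind the grasp point.
Start: joints at [1.113, 0.423, 1.63, -0, 1.089, -0.019], TCP at [265.501, 565.786, 222.675] pointing down, gripper open.
Joint ranges: [-3, 3], [-0.9, 2.11], [0.09, 2.58], [-1.31, 4.45], [0.11, 2.69], [-2.54, 2.54]. Speed limits (rad/s): [2.39, 2.39, 3.01, 3.14, 3.14, 3.14].

## Interface

Orientations are given as a unit quaternion [w, x, y, z].
In Python, from station import read_state, get_image, job_done, pinch_z gives the robot as it stands.
- The arm moves only by the tool move_arm, never from a script. Its argument "increments" is text: rows parted by semicolons, each of 5 numbers parted by spaces: the shift along the world's x, y, z in m, then the turn about the world's z in degrees, then the finger opening in m, from 0 to 0.0878. In form: x y z roll claw; .... A call has 1 to 20 rows; each row shifts and turns the commanded pose from where the row before left it; what a row does not reach is not made up. A row lasts 1/12 s, in which the tool goes at most 41.7 mm and 7.16 degrees, less where a joint would pass 70% of its speed; a pose out of reach is approached as far as the arm can. A call is refused whole if a number of a shift passes 0.0417 or a number of a turn 7.16, either way. A call with a gripper value outside its range is refused whole. The fingers move at their own pace and stop on an object; "newtons" is the grip in N (left out, the last holds). Time passes only in rows, so rows that do not move let the fingers close. It gives the time, the measured TCP pose, the force and the opening at its end, in the units of the state.
- read_state(): the state, without advancing time (a new reading comes with each control period).
- get_image(name): name is "scene" or "top" or "wrist"; returns a dict with "frame" (420x560x3 uint8, red, green, blue), "fov_y" (degrees; the focal length in pixels is half the picture's height over the tangent of half this angle, whatever the lens; pixels are square), "cx", "cy" (the principal point, pixels), "R" (3x3) and "t" (3): a world point X has camera coordinates R X + t. Camera axes: x right, y down, z forward; pixel columns grow to the right and rows downward; lengths in mm; the calibration is good to about 2 mm. A picture is of the moment at which its call begins. There is no depth.
- job_done(): hands the job in, once; it reports no verdict.
The state is a dict: "clock": time; "qpos": joint angles; "joint_vel": joint speeds; "joint_torque": joint torques, N m; "tcp_pos": TCP position; "orientation": TCP orientation; "wrist_force": force on the tool from outside, world axes, zero at the start; "torque": the same for the moment, N m; "finger_gap": finger opening in mm.
Only numpy, scipy, OpenCV 4.12 (cv2) and the standard library are available. Lean on these libraries where they do the work, as an engineer would, in place of code of your own. Each camera call takes 0.05 s, during which the arm holds its last target. There are 200 camera calls.

## Task

On the wooden drying rack a white plaster mould slab and a grey clay tile lie propped side by side. Tip the white slab up on its lower edge, without lifting that edge off the rack, until it has gone past vertical and leans back against the rack's fence, squarely along it, then let it go. Leave the grey tile lying as it is and the vase standing undisturbed.

Things in the scene. Friction and masses are not known exactly. Their poses are not given: they have to be found in the camera images.
- mould_slab: White plaster slab with star outline, 150 (x) x 95 x 12 mm, under 0.4 kg. Origin: middle of lower edge, underside; x down the slope to that edge, z out of the upper face. Starts 20 deg sloped, lower edge 4 mm before the fence foot, propped on the rod 115 mm up; the last 35 mm overhang freely, 63 mm above the table. Tips about its lower edge with under 10 N; past 86 deg it falls onto the fence.
- rack: Fixed wooden rack, 310 mm long (y). Origin: table height, under mid foot line of the fence; x level from rod to fence (tipping direction), z up. Base board 12 mm thick, x -135 to 70. Plywood fence at x=0, top 112 mm above the table, leaning back 10 deg to +x. Rod 16 mm thick along y, axis at x -115, z 44 mm. White slab and grey tile lie at y +75 and -75 (within 8 mm), either way round.
- clay_tile: Grey clay tile with a darker star outline, the same size as the white slab and propped the same way in the rack's other place, its side at least 39 mm from the slab's; origin and axes as for the slab. Loose; to be left as it lies.
- vase: Grey clay vase with a star-shaped rim, 150 mm tall, 74 mm across, loose, standing on a fixed green banding wheel (180 mm across, top 59 mm above the table) to the side of the rack. Origin: centre of its underside; z up. To be left standing.

How it is judged:
By the outcome, as a careful person would: the job done as asked, in the order asked, and still so for the second after the job is handed in, with the robot touching nothing.
It also fails if it takes over 38 s, if anything falls off the work surface, if the arm or the gripper's body presses on something with over 40 N, if the wrist force passes 120 N, or if a joint passes its speed limit or range.

## Working session

There is one attempt and no reset: what is moved stays moved. The work goes in short steps, Python scripts to look and compute and a tool call to move; the robot and the scene stay as the last step left them, time stands still between calls to the robot, and variables do not carry over. Pictures are saved under pics/ and viewed, about 8 in all and at most 12, crops included, and the job is handed in when it is done.

Besides the shell and the picture viewer there is one more tool, called after ">>>" in YAML: its name, and indented under it one key for each argument. move_arm: Moves the arm, as the interface text tells. Its arguments: {"type":"object","properties":{"increments":{"type":"string"},"newtons":{"type":"number"}},"required":["increments"]}

```bash
mkdir -p pics
cat > h.py <<'E'
import numpy as np, cv2
from station import *
def snap(n,f):
    d=get_image(n); cv2.imwrite(f,d["frame"][:,:,::-1]); np.savez(f[:-4]+".npz",**{k:d[k] for k in("fov_y","cx","cy","R","t")}); return d
def cal(f):
    d=np.load(f); F=210/np.tan(np.radians(float(d["fov_y"]))/2); return F,float(d["cx"]),float(d["cy"]),np.array(d["R"]),np.array(d["t"])
def proj(c,X):
    F,cx,cy,R,t=c; p=np.atleast_2d(X)@R.T+t; return np.c_[F*p[:,0]/p[:,2]+cx,F*p[:,1]/p[:,2]+cy]
def ray(c,u,v,z):
    F,cx,cy,R,t=c; o=-R.T@t; d=R.T@np.array([(u-cx)/F,(v-cy)/F,1]); return o+d*(z-o[2])/d[2]
E
python3 - <<'E'
from h import *
a=snap("top","pics/top.png");b=snap("scene","pics/scene.png")
print(a["R"],a["t"],a["fov_y"]);print(read_state())
E
```

```text
[[ 0.00728848 -0.99997241 -0.0014323 ]
 [-0.99237743 -0.00705689 -0.12303346]
 [ 0.12301996  0.00231811 -0.99240149]] [252.22200498 520.07930192 890.23555939] 42.78701261377142
{'clock': 0.1, 'qpos': array([ 1.11300174e+00,  4.23753050e-01,  1.63057655e+00,  1.16312964e-05,
        1.08860320e+00, -1.90128661e-02]), 'joint_vel': array([ 0.00034634,  0.00049672, -0.00262875, -0.00106186,  0.0018523 ,
        0.0019379 ]), 'joint_torque': array([ 4.59828807e-04, -5.45617068e+01, -2.74326628e+01,  6.46129553e-02,
        1.88407477e-02,  6.96850790e-07]), 'tcp_pos': array([265.29017381, 565.36821125, 222.00107837]), 'orientation': array([-1.63244683e-04,  2.17637713e-01,  9.76029393e-01, -6.49907205e-04]), 'wrist_force': array([-0.01809048,  0.04556582,  1.19563666]), 'torque': array([ 0.01540952,  0.02536287, -0.02935991]), 'finger_gap': 87.98958540980787}
```

View pics/top.png

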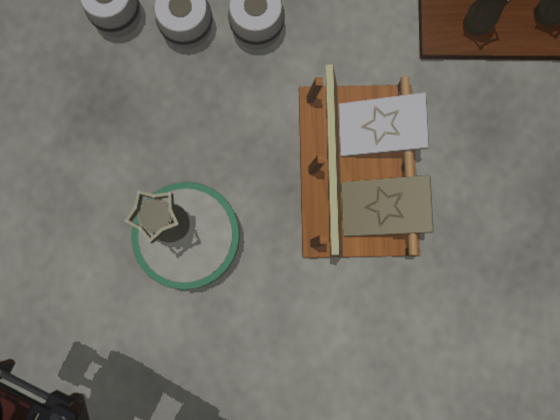

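View pics/scene.png

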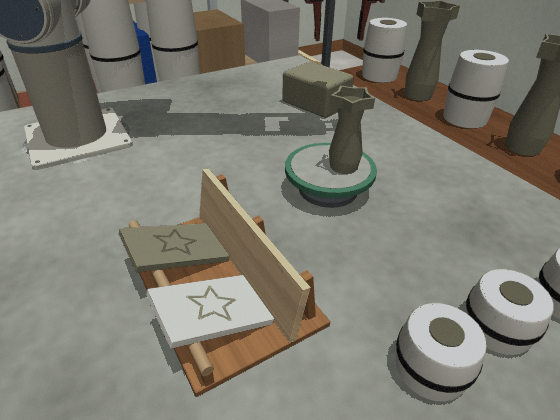

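The top view shows the rack at cols 300-430, rows 65-258. The white slab is at about (384,125), the tile at (387,206) and the vase at (160,220). The tipping direction is image-left, which is about world +y.

Run:
```python
import cv2
a=cv2.imread("pics/top.png")[60:265,290:445]; b=cv2.imread("pics/scene.png")[160:400,110:340]
a=cv2.resize(a,None,fx=2.9,fy=2.9,interpolation=cv2.INTER_CUBIC)
b=cv2.resize(b,None,fx=2.4,fy=2.4,interpolation=cv2.INTER_CUBIC)
cv2.imwrite("pics/ca.png",a);cv2.imwrite("pics/cb.png",b);print(a.shape,b.shape)
```

```text
(594, 450, 3) (576, 552, 3)
```

View pics/ca.png

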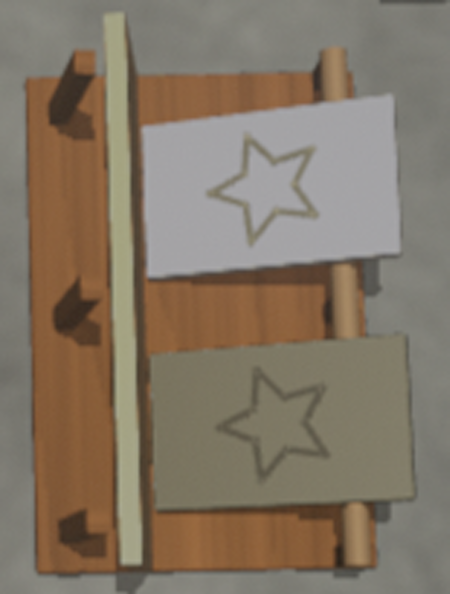

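View pics/cb.png

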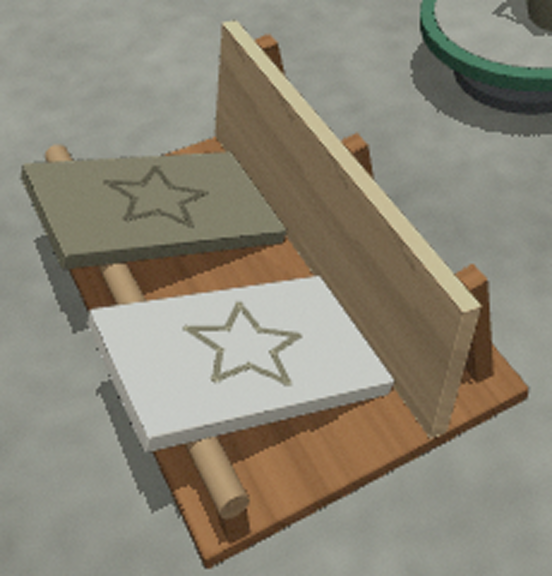

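```bash
cat > fit.py <<'E'
from h import *
from scipy.optimize import least_squares
A=cal("pics/top.npz");B=cal("pics/scene.npz")
fa=lambda P:(np.array(P,float)+.5)/2.9+[290,60]-.5
fb=lambda P:(np.array(P,float)+.5)/2.4+[110,160]-.5
def W(p,P):
    c,s=np.cos(p[2]),np.sin(p[2]); P=np.array(P,float); return np.c_[p[0]+c*P[:,0]-s*P[:,1],p[1]+s*P[:,0]+c*P[:,1],P[:,2]]
def fit(a3,a2,b3,b2,n):
    f=lambda p:np.r_[(proj(A,W(p,a3))-fa(a2)).ravel(),(proj(B,W(p,b3))-fb(b2)).ravel()]
    r=least_squares(f,[400,100,1.57],x_scale=[100,100,.1],loss="soft_l1"); print(n,r.x[:2].round(1),np.degrees(r.x[2]).round(2)); print(f(r.x).reshape(-1,2).round(1).tolist()); return r.x
x=17.6
rack=fit([(70,-155,12),(70,155,12),(-135,155,12)],[(27,79),(38,572),(375,567)],[(-135,-155,12),(70,-155,12)],[(205,560),(527,390)],"rack")
c,s=np.cos(np.radians(20)),np.sin(np.radians(20))
S=lambda x,y,z:(c*x+s*z,y,12-s*x+c*z)
Q=[S(0,-47.5,12),S(0,47.5,12),S(-150,-47.5,12),S(-150,47.5,12)]
def rel(p):
    d=p[:2]-rack[:2];a=rack[2];return (np.cos(a)*d[0]+np.sin(a)*d[1]).round(1),(-np.sin(a)*d[0]+np.cos(a)*d[1]).round(1),np.degrees(p[2]-a).round(2)
sl=fit(Q,[(143,126),(148,277),(393,94),(400,254)],Q,[(392,383),(318,277),(149,440),(93,311)],"slab")
ti=fit(Q,[(152,354),(156,510),(406,335),(414,497)],Q,[(287,235),(236,153),(68,257),(23,170)],"tile")
print(rel(sl),rel(ti))
print("slab end mid/corners",W(sl,[S(-150,0,0),S(-150,-47.5,0),S(-150,47.5,0)]).round(1))
print("tile end corners",W(ti,[S(-150,-47.5,0),S(-150,47.5,0)]).round(1))
print("fence top ends",W(rack,[(x,-155,112),(x,155,112)]).round(1))
print("vase",ray(A,153,216,209).round(1))
E
python3 fit.py
```

```text
rack [599.3 149.4] 91.48
[[-0.8, -1.7], [-0.5, -0.2], [1.0, -0.7], [-1.9, -0.4], [0.2, -1.6]]
slab [670.4 146.8] 91.47
[[-0.7, -1.2], [-0.7, -1.1], [-0.2, -1.6], [0.4, -1.8], [0.4, -1.0], [-0.3, -1.0], [-1.8, -0.8], [-3.1, -1.0]]
tile [529.  143.6] 91.27
[[-1.3, -1.7], [-1.1, -1.3], [-0.3, -2.0], [-0.2, -0.7], [-0.4, -2.1], [-2.6, -1.0], [-2.7, -0.9], [-1.4, -3.3]]
(np.float64(-4.4), np.float64(-71.0), np.float64(-0.01)) (np.float64(-4.0), np.float64(70.4), np.float64(-0.21))
slab end mid/corners [[674.    5.9  63.3]
 [721.5   7.1  63.3]
 [626.5   4.7  63.3]]
tile end corners [[579.6   3.7  63.3]
 [484.6   1.6  63.3]]
fence top ends [[753.8 170.9 112. ]
 [443.9 163.  112. ]]
vase [489.5 430.7 209. ]
```

>>> move_arm:
  increments: "0 0 0.03 0 0.05; 0 0 0.03 0 0.05; 0.020 -0.031 0 -3 0.05; 0.020 -0.031 0 -3.2 0.05; 0.020 -0.031 0 -3.2 0.05; 0.020 -0.031 0 -3.2 0.05; 0.020 -0.031 0 -3.2 0.05; 0.020 -0.031 0 -3.2 0.05; 0.020 -0.031 0 -3.2 0.05; 0.020 -0.031 0 -3.2 0.05; 0.020 -0.031 0 -3.2 0.05; 0.020 -0.031 0 -3.2 0.05; 0.020 -0.031 0 -3.2 0.05; 0.020 -0.031 0 -3.2 0.05; 0.020 -0.031 0 -3.2 0.05; 0.020 -0.031 0 -3.2 0.05; 0.020 -0.031 0 -3.2 0.05; 0.020 -0.031 0 -3.2 0.05; 0.020 -0.031 0 -3.2 0.05; 0.020 -0.031 0 -3.2 0.05"
  newtons: 20

```text
clock: 1.77
tcp_pos: [625.9, 6.0, 282.3]
orientation: [-0.0, 0.661, 0.751, -0.0]
wrist_force: [0.1, 0.8, -0.1]
finger_gap: 50.0
```

>>> move_arm:
  increments: "0.024 -0.023 0 -2.9 0.05; 0.024 -0.023 0 -2.9 0.05; 0 0 -0.035 0 0.05; 0 0 -0.035 0 0.05; 0 0 -0.035 0 0.05; 0 0 -0.035 0 0.05; 0 0 -0.035 0 0.05; 0 0 -0.03 0 0.05; 0 0 -0.016 0 0.05; 0 0 -0.01 0 0.05; 0 0 0 0 0.05; 0 0 0 0 0.05"

```text
clock: 2.77
tcp_pos: [673.7, -38.2, 51.8]
orientation: [-0.0, 0.697, 0.717, -0.0]
wrist_force: [0.5, -1.1, 1.0]
finger_gap: 50.2
```

Run:
```python
from h import *
d=snap("scene","pics/s2.png")
cv2.imwrite("pics/s2c.png",cv2.resize(d["frame"][100:400,60:360,::-1],None,fx=2,fy=2))
```

```text
(no output)
```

View pics/s2c.png

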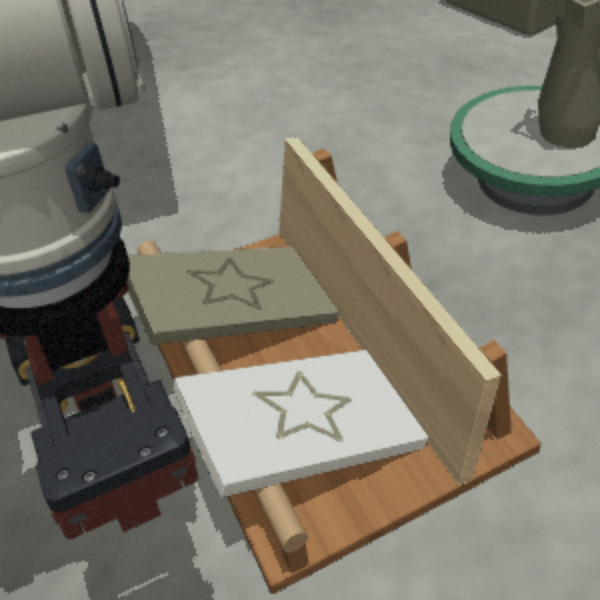

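The gripper is in front of the slab's raised end, clear of everything, with the jaws along the edge. Next I'll close in gently.

>>> move_arm:
  increments: "0 0.012 0 0 0.05; 0 0.012 0 0 0.05; 0 0.004 0 0 0.05; 0 0.003 0 0 0.05; 0 0.003 0 0 0.05; 0 0.002 0 0 0.05; 0 0 0 0 0.05"

```text
clock: 3.4
tcp_pos: [673.7, -3.1, 52.0]
orientation: [0.001, 0.697, 0.718, -0.001]
wrist_force: [-0.2, -4.8, 1.7]
finger_gap: 49.7
```

>>> move_arm:
  increments: "0 0.002 0 0 0.05; 0 0.001 0.001 0 0.05; 0 0.001 0.003 0 0.05; 0 0.001 0.003 0 0.05; 0 0.001 0.003 0 0.05; 0 0.0015 0.003 0 0.05; 0 0.0015 0.003 0 0.05; 0 0 0 0 0.05"

```text
clock: 4.07
tcp_pos: [673.9, 3.2, 69.1]
orientation: [0.002, 0.697, 0.717, -0.001]
wrist_force: [-2.0, -15.0, 5.0]
finger_gap: 50.1
```

Run:
```python
from h import *
d=snap("scene","pics/s3.png")
cv2.imwrite("pics/s3c.png",cv2.resize(d["frame"][200:400,100:350,::-1],None,fx=3,fy=3))
```

```text
(no output)
```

View pics/s3c.png

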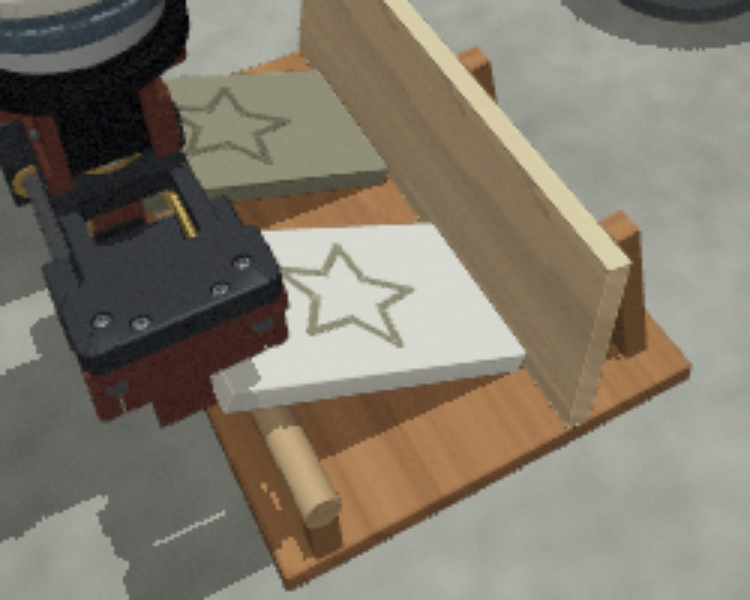

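```bash
cat > pred.py <<'E'
from fit import *
def corner(th,y,x,z,Px):
    a=np.radians(th);c,s=np.cos(a),np.sin(a)
    return W([*(rack[:2]),sl[2]],[(Px+c*x+s*z,-71+y,12-s*x+c*z)])
E
python3 - <<'E'
from pred import *
for th in (20,22,24,27,30):
  a=np.radians(th);Px=-4.4 if th==20 else 12*np.cos(a)*.176-12*np.sin(a)
  for k in [(-150,0),(-150,12),(0,12)]:
    p=corner(th,-47.5,*k,Px); q=proj(B,p)[0]; print(th,k,((q-[100,200]+.5)*3-.5).round(0),p.round(0)[0])
print(read_state()["wrist_force"])
E
```

```text
rack [599.3 149.4] 91.48
[[-0.8, -1.7], [-0.5, -0.2], [1.0, -0.7], [-1.9, -0.4], [0.2, -1.6]]
slab [670.4 146.8] 91.47
[[-0.7, -1.2], [-0.7, -1.1], [-0.2, -1.6], [0.4, -1.8], [0.4, -1.0], [-0.3, -1.0], [-1.8, -0.8], [-3.1, -1.0]]
tile [529.  143.6] 91.27
[[-1.3, -1.7], [-1.1, -1.3], [-0.3, -2.0], [-0.2, -0.7], [-0.4, -2.1], [-2.6, -1.0], [-2.7, -0.9], [-1.4, -3.3]]
(np.float64(-4.4), np.float64(-71.0), np.float64(-0.01)) (np.float64(-4.0), np.float64(70.4), np.float64(-0.21))
slab end mid/corners [[674.    5.9  63.3]
 [721.5   7.1  63.3]
 [626.5   4.7  63.3]]
tile end corners [[579.6   3.7  63.3]
 [484.6   1.6  63.3]]
fence top ends [[753.8 170.9 112. ]
 [443.9 163.  112. ]]
vase [489.5 430.7 209. ]
20 (-150, 0) [205. 449.] [721.   7.  63.]
20 (-150, 12) [211. 428.] [721.  11.  75.]
20 (0, 12) [521. 356.] [718. 152.  23.]
22 (-150, 0) [213. 438.] [721.  11.  68.]
22 (-150, 12) [219. 416.] [721.  15.  79.]
22 (0, 12) [525. 354.] [718. 154.  23.]
24 (-150, 0) [215. 429.] [721.  12.  73.]
24 (-150, 12) [222. 407.] [721.  17.  84.]
24 (0, 12) [525. 354.] [718. 154.  23.]
27 (-150, 0) [219. 415.] [721.  15.  80.]
27 (-150, 12) [228. 392.] [721.  21.  91.]
27 (0, 12) [525. 355.] [718. 154.  23.]
30 (-150, 0) [224. 401.] [721.  18.  87.]
30 (-150, 12) [235. 378.] [721.  24.  97.]
30 (0, 12) [525. 355.] [718. 154.  22.]
[ -1.90125662 -17.38017322   5.77099469]
```

>>> move_arm:
  increments: "0 0 0.002 0 0.05; 0 0.001 0.003 0 0.05; 0 0.001 0.003 0 0.05; 0 0.0015 0.003 0 0.05; 0 0.0015 0.003 0 0.05; 0 0.002 0.0035 0 0.05; 0 0.002 0.0035 0 0.05; 0 0.002 0.0035 0 0.05; 0 0.002 0.0035 0 0.05; 0 0.002 0.003 0 0.05; 0 0 0 0 0.05"

```text
clock: 5.03
tcp_pos: [673.8, 20.5, 99.9]
orientation: [0.001, 0.697, 0.717, -0.0]
wrist_force: [-2.5, -6.7, 3.2]
finger_gap: 50.2
```

>>> move_arm:
  increments: "0 0.0025 0.003 0 0.05; 0 0.0025 0.003 0 0.05; 0 0.003 0.0035 0 0.05; 0 0.003 0.0035 0 0.05; 0 0.003 0.003 0 0.05; 0 0.003 0.0025 0 0.05; 0 0.0035 0.003 0 0.05; 0 0.0035 0.003 0 0.05; 0 0.0035 0.0025 0 0.05; 0 0.0035 0.0025 0 0.05; 0 0.0035 0.002 0 0.05; 0 0.002 0.0015 0 0.05; 0 0 0 0 0.05"

```text
clock: 6.12
tcp_pos: [673.5, 59.1, 131.8]
orientation: [-0.0, 0.697, 0.717, 0.0]
wrist_force: [0.9, -2.4, 1.6]
finger_gap: 50.2
```

Run:
```python
from h import *
d=snap("scene","pics/s4.png")
cv2.imwrite("pics/s4c.png",cv2.resize(d["frame"][130:400,80:350,::-1],None,fx=2.2,fy=2.2))
```

```text
(no output)
```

View pics/s4c.png

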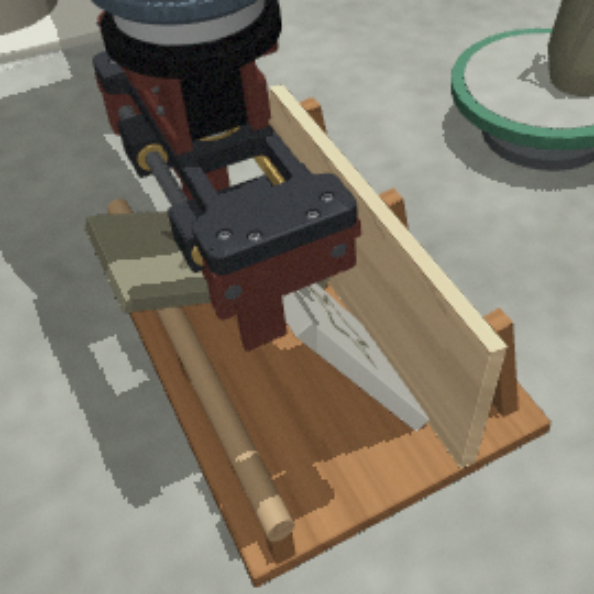

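The slab is at about 60°, with the finger riding on its corner and the lower edge at the fence foot. I'll continue.

>>> move_arm:
  increments: "0 0.004 0.0025 0 0.05; 0 0.004 0.0025 0 0.05; 0 0.004 0.0025 0 0.05; 0 0.004 0.002 0 0.05; 0 0.004 0.0015 0 0.05; 0 0.004 0.0015 0 0.05; 0 0.004 0.0015 0 0.05; 0 0.004 0.001 0 0.05; 0 0.004 0.001 0 0.05; 0 0.003 0.001 0 0.05; 0 0.003 0.001 0 0.05; 0 0.002 0 0 0.05; 0 0 0 0 0.05"

```text
clock: 7.25
tcp_pos: [673.6, 102.7, 149.8]
orientation: [0.0, 0.697, 0.717, 0.0]
wrist_force: [0.9, -0.5, 0.0]
finger_gap: 49.7
```

>>> move_arm:
  increments: "0 0.002 0.0005 0 0.05; 0 0.002 0.0005 0 0.05; 0 0.002 0.0005 0 0.05; 0 0.002 0.0005 0 0.05; 0 0.002 0 0 0.05; 0 0.002 0 0 0.05; 0 0.002 0 0 0.05; 0 0.002 0 0 0.05; 0 0.002 0 0 0.05; 0 0.002 0 0 0.05; 0 0.002 0 0 0.05; 0 0 0 0 0.05; 0 0 0 0 0.05; 0 0 0 0 0.05"

```text
clock: 8.42
tcp_pos: [673.5, 124.3, 151.7]
orientation: [0.0, 0.697, 0.717, -0.0]
wrist_force: [0.5, 0.1, -0.1]
finger_gap: 50.4
```

Run:
```python
from h import *
d=snap("scene","pics/s5.png")
cv2.imwrite("pics/s5c.png",cv2.resize(d["frame"][130:400,80:350,::-1],None,fx=2.2,fy=2.2))
```

```text
(no output)
```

View pics/s5c.png

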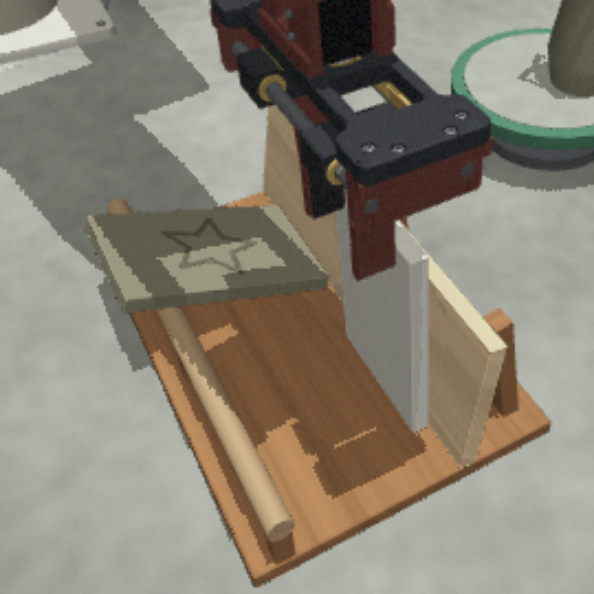

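The slab looks close to upright with no contact force. I'll nudge it further, slowly.

>>> move_arm:
  increments: "0 0.0015 0 0 0.05; 0 0.0015 0 0 0.05; 0 0.0015 0 0 0.05; 0 0.0015 0 0 0.05; 0 0.0015 0 0 0.05; 0 0.0015 0 0 0.05; 0 0.0015 0 0 0.05; 0 0.0015 0 0 0.05; 0 0 0 0 0.05; 0 0 0 0 0.05"

```text
clock: 9.3
tcp_pos: [673.5, 136.4, 151.7]
orientation: [0.0, 0.697, 0.717, 0.0]
wrist_force: [-0.3, -0.1, 0.3]
finger_gap: 50.0
```

Run:
```python
from h import *
d=snap("scene","pics/s6.png")
cv2.imwrite("pics/s6c.png",cv2.resize(d["frame"][200:360,180:350,::-1],None,fx=3.5,fy=3.5,interpolation=cv2.INTER_CUBIC))
```

```text
(no output)
```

View pics/s6c.png

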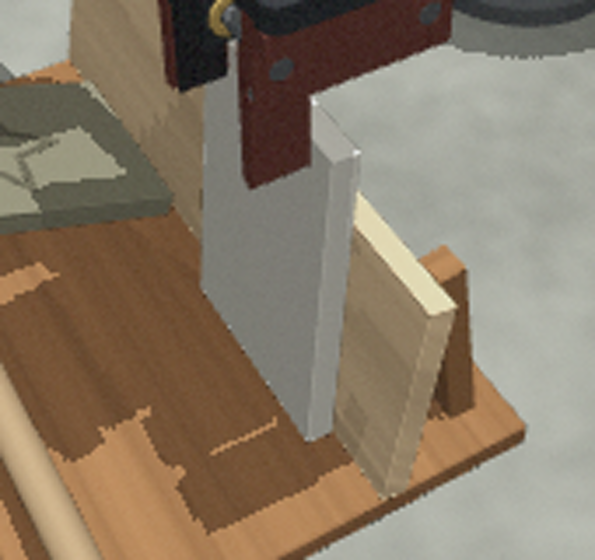

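```bash
python3 - <<'E' | tail -8
from pred import *
for th,Px in ((90,-12),(95,-12),(100,-12)):
  for k in [(0,0),(0,12),(-150,0),(-150,12)]:
    p=corner(th,-47.5,*k,Px)
    if k==(0,0): p[:,2]=12
    if k[0]==0 and th>90 : pass
    q=proj(B,p)[0]; print(th,k,((q-[180,200]+.5)*3.5-.5).round(0))
E
python3 - <<'E'
from h import *
d=snap("top","pics/t7.png")
cv2.imwrite("pics/t7c.png",cv2.resize(d["frame"][60:265,290:445,::-1],None,fx=2.9,fy=2.9,interpolation=cv2.INTER_CUBIC))
E
```

```text
95 (0, 0) [303. 445.]
95 (0, 12) [329. 434.]
95 (-150, 0) [332. 161.]
95 (-150, 12) [363. 151.]
100 (0, 0) [303. 445.]
100 (0, 12) [328. 436.]
100 (-150, 0) [365. 151.]
100 (-150, 12) [394. 143.]
```

It measures about 94-95° and is near balance on the far bottom edge. I'll keep pushing slowly toward the fence.

>>> move_arm:
  increments: "0 0.0015 0 0 0.05; 0 0.0015 0 0 0.05; 0 0.0015 0 0 0.05; 0 0.0015 0 0 0.05; 0 0.0015 0 0 0.05; 0 0.0015 0 0 0.05; 0 0.0015 0 0 0.05; 0 0.0015 0 0 0.05; 0 0 0 0 0.05; 0 0 0 0 0.05; 0 0 0 0 0.05; 0 0 0 0 0.05"

```text
clock: 10.4
tcp_pos: [673.5, 148.2, 151.7]
orientation: [-0.0, 0.697, 0.717, -0.0]
wrist_force: [0.1, -0.1, 0.5]
finger_gap: 50.4
```

Run:
```python
from h import *
d=snap("scene","pics/s8.png")
cv2.imwrite("pics/s8c.png",cv2.resize(d["frame"][200:360,180:350,::-1],None,fx=3.5,fy=3.5,interpolation=cv2.INTER_CUBIC))
```

```text
(no output)
```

View pics/s8c.png

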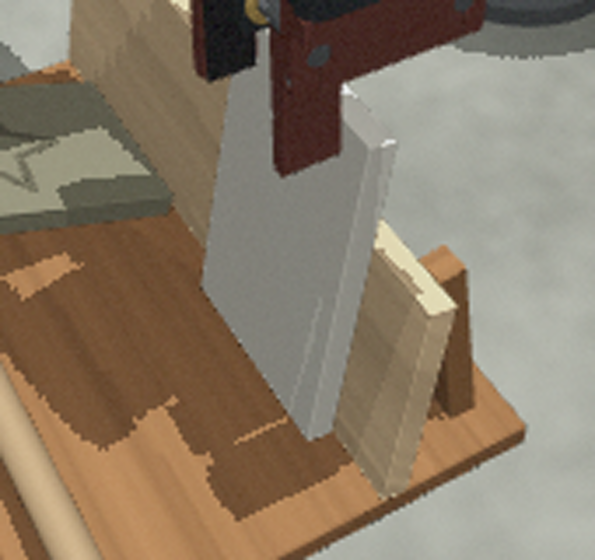

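The slab now matches the 100° prediction, so it's on the fence. I'll press lightly to square it, then back off.

>>> move_arm:
  increments: "0 0.001 0 0 0.05; 0 0.001 0 0 0.05; 0 0.001 0 0 0.05; 0 0.001 0 0 0.05; 0 0.001 0 0 0.05; 0 0.001 0 0 0.05; 0 0 0 0 0.05; 0 0 0 0 0.05"

```text
clock: 11.12
tcp_pos: [673.4, 154.3, 151.6]
orientation: [-0.0, 0.697, 0.717, -0.0]
wrist_force: [0.0, -0.7, 0.1]
finger_gap: 49.9
```

>>> move_arm:
  increments: "0 0.001 0 0 0.05; 0 0.001 0 0 0.05; 0 0.001 0 0 0.05; 0 0 0 0 0.05; 0 0 0 0 0.05"

```text
clock: 11.53
tcp_pos: [673.5, 157.5, 151.7]
orientation: [0.0, 0.697, 0.717, 0.0]
wrist_force: [0.2, -0.9, -0.3]
finger_gap: 49.9
```

>>> move_arm:
  increments: "0 -0.004 0 0 0.05; 0 -0.008 0 0 0.05; 0 -0.015 0 0 0.05; 0 -0.02 0 0 0.05; 0 -0.03 0 0 0.05; 0 -0.03 0.01 0 0.05; 0 -0.035 0.01 0 0.05; 0 -0.035 0.01 0 0.05; 0 -0.035 0.01 0 0.05; 0 -0.035 0.01 0 0.05; 0 -0.02 0 0 0.05; 0 0 0 0 0.05; 0 0 0 0 0.05"

```text
clock: 12.62
tcp_pos: [673.0, -111.8, 201.7]
orientation: [-0.0, 0.698, 0.716, 0.0]
wrist_force: [0.3, 1.0, -0.4]
finger_gap: 50.2
```

Run:
```python
from h import *
d=snap("scene","pics/s9.png");e=snap("top","pics/t9.png")
r=lambda im,f:cv2.resize(im[:,:,::-1],None,fx=f,fy=f,interpolation=cv2.INTER_CUBIC)
a=r(d["frame"][150:400,110:350],2.0);b=r(e["frame"][60:265,295:440],2.0)
o=np.zeros((500,800,3),np.uint8);o[:a.shape[0],:a.shape[1]]=a;o[:b.shape[0],490:490+b.shape[1]]=b
cv2.imwrite("pics/c9.png",o);print(read_state()["wrist_force"])
```

```text
[0.68960872 1.49112841 0.06880067]
```

View pics/c9.png

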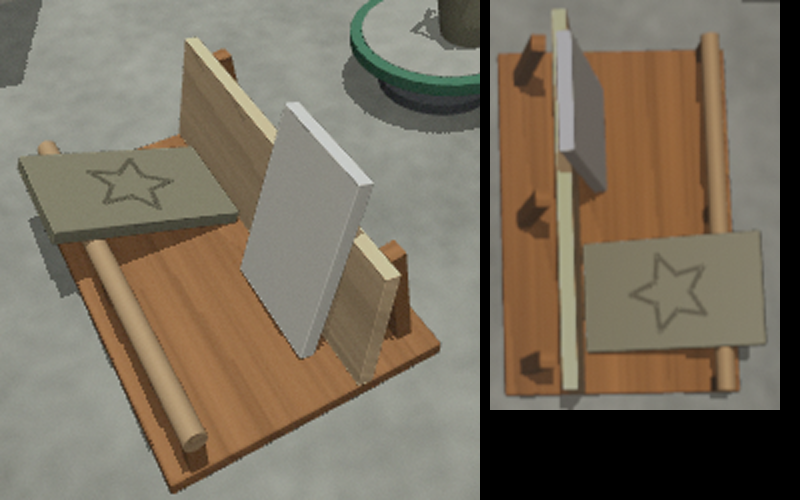

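```bash
python3 - <<'E' | tail -3
from pred import *
q=(np.array([(287,108),(361,188),(373,182),(242,271),(302,357),(312,352)],float)+.5)/2+[110,150]-.5
K=[(-150,47.5,0),(-150,-47.5,0),(-150,-47.5,12),(0,47.5,0),(0,-47.5,0),(0,-47.5,12)]
def P(p):
    a=np.radians(p[3]);c,s=np.cos(a),np.sin(a)
    # local origin: far lower corner (x=0,z=12) on the board
    return W([p[0],p[1],p[2]],[(c*x+s*(z-12),y,12-s*x+c*(z-12)) for x,y,z in K])
f=lambda p:(proj(B,P(p))-q).ravel()
r=least_squares(f,[670,149,1.597,100],x_scale=[10,10,.1,10]);print(rel(r.x[:3]),r.x[3].round(1),"rms",np.sqrt(np.mean(r.fun**2)).round(2))
E
```

```text
[443.9 163.  112. ]]
vase [489.5 430.7 209. ]
(np.float64(-10.7), np.float64(-73.2), np.float64(-0.85)) 106.6 rms 1.48
```

Run:
```python
from h import *
a=cv2.imread("pics/scene.png").astype(int);b=cv2.imread("pics/s9.png").astype(int)
c=get_image("scene")["frame"][:,:,::-1].astype(int)
d=lambda x,y,r:np.abs(x-y)[r].mean().round(2)
V=np.s_[80:205,285:380];T=np.s_[222:270,122:230]
print("vase",d(a,b,V),"tile",d(a,b,T),"slab still",d(b,c,np.s_[150:400,110:350]),read_state()["clock"])
job_done()
```

```text
vase 6.64 tile 1.94 slab still 1.6 12.7667
the job is handed in; nothing more can be done
```

The white slab has been tipped up on its lower edge, now leans back against the fence, and is let go. I handed the job in at 12.8 s, with the arm drawn well clear.

- **How:** I pushed the slab's raised end with both finger tips, set 50 mm apart along its edge, and followed its arc up and over. The highest wrist force I read was about 17 N.
- **Slab:** A pose fit to the last scene picture put it at about 107°, turned about 0.9° from the fence. The fit error was 1.5 px. It was not moving between the last two frames.
- **Not as expected:** The slab's foot stands about 10 mm out from the fence foot. It therefore leans on the fence's top edge, not flat against the fence at 100°. I left it, because pushing the foot in would have run the gripper body into the slab.
- **Tile:** It looks unmoved, with a pixel difference from the start of 1.9 against camera noise of 1.6.
- **Vase:** The arm never came near it, and in the last picture the part that shows (its foot on the wheel) looks unchanged. The pixel difference there was 6.6, larger than noise. I put that down to the arm's changed shadow but did not check further.

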